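Load the sprung pan to its index mark

TASK

Set one of the two steel jaw blocks flat in the sprung pan: the one whose weight brings the pan's pointer to rest between the two black lines of the white index plate. Leave the other jaw block standing flat on the table, and let go.

Things in the scene. Friction and masses are not known exactly. Their poses are not given: they have to be found in the camera images.
- pan: Round aluminium pan, 142 mm across, rim 6 mm high, on a vertical spring over a grey base plate. Origin: middle of its floor, 135 mm above the table when empty; z up. A thin dark pointer sticks out from the rim along the pan's -y to y = -148 mm, at the height of this origin. A 165 mm tall column stands at x = 22, y = -125 mm in the pan's frame. Spring travel 60 mm.
- index_plate: White upright plate, 50 mm wide and 60 mm high, clamped on the column just behind the pointer (the pointer passes in front of it). It carries two black horizontal lines 26 mm apart in the clear. The origin is midway between the two lines; it lies 21 to 40 mm below the empty pan's pointer, and does not move.
- jaw_small: Small ground-steel jaw block, 34 x 56 x 20 mm (x, y, z), with drilled holes in its top; 0.25 kg; sinks the pan by 20 mm (within 1.5 mm). Origin at the centre of its underside, z up, long side along y. It stands on the table; grasp it across the 34 mm side.
- jaw_large: Large ground-steel jaw block of the same shape, 42 x 68 x 26 mm (x, y, z); 0.50 kg; sinks the pan by 40 mm (within 1.5 mm). Origin at the centre of its underside, z up, long side along y. It stands on the table; grasp it across the 42 mm side.

How it is judged:
At the end, for the whole second after the job is handed in: The pan is at rest with its pointer between the index lines (within 13 mm of their middle); one jaw block lies flat in the pan (within 35 mm of its centre, 10 degrees of upright), released and at rest; the other stands flat on the table (within 10 degrees of upright), clear of the pan (z of pan in the frame of index_plate between -0.013 and 0.013 m and linear speed of pan below 0.01 m/s and ((horizontal distance between jaw_small and pan below 0.035 m and z of jaw_small in the frame of pan between -0.005 and 0.004 m and angle between each of jaw_small, jaw_large's own z axis and vertical below 0.17 rad and linear speed of jaw_small below 0.02 m/s and height (world z) of jaw_large between -0.01 and 0.01 m and horizontal distance between jaw_large and pan above 0.09 m) or (horizontal distance between jaw_large and pan below 0.035 m and z of jaw_large in the frame of pan between -0.005 and 0.004 m and angle between each of jaw_large, jaw_small's own z axis and vertical below 0.17 rad and linear speed of jaw_large below 0.02 m/s and height (world z) of jaw_small between -0.01 and 0.01 m and horizontal distance between jaw_small and pan above 0.09 m))); the robot touches nothing.
It also fails if it takes over 43 s, if anything falls off the work surface, if the arm or the gripper's body presses on something with over 40 N, if the wrist force passes 120 N, or if a joint passes its speed limit or range.

ROBOT

A 6-joint arm with a two-finger parallel gripper is mounted at the origin on a cart in front of the work surface, level with it; the furniture and walls round the work are solid. World frame = base frame: x ahead of the robot, y to its left, z up, the work surface at z = 0. Lengths are in m, angles in rad, forces in N, time in s.
With the tool pointing down it reaches from about 0.35 to 0.8 m from the base axis. Payload 7.3 kg.
Tool frame: the origin (TCP) lies at the very end of the fingers, on their centre line; the grasp point (between the pads) lies 19 mm behind it; x points along the fingers, y is the direction in which the jaws open and shut, and the axes are right-handed (so a half turn about x gives the same grasp; the last joint's range is limited). The gripper opens to 85 mm and grips with 20 to 120 N. Pads are 22 mm wide; open, the fingers measure 114 mm over their backs; the gripper's body (76 mm by 85 mm) begins 54 mm behind the grasp point. The pads swing forward as they close: fully open they stand 13 mm farther back than shut.
Start: joints at [-1.277, 0.342, 1.524, -0, 1.275, -0.146], TCP at [0.224, -0.475, 0.231] pointing down, gripper open.
Joint ranges: [-2.53, 2.53], [-0.77, 2.02], [0.04, 2.7], [-1, 4.14], [0.28, 2.66], [-3.11, 3.11]. Speed limits (rad/s): [2.57, 2.57, 3.14, 3.14, 3.14, 3.14].

INTERFACE

Orientations are given as a unit quaternion [w, x, y, z].
In Python, from workcell import sensors, cams, hand_in gives the robot as it stands. The module is installed in compiled form; this text tells all that it offers.
- The arm moves only by the tool send_rows, never from a script. Its argument "targets" is a list of rows, each a list of 7 numbers: the shift along the tool's x, y, z in units of 25 mm (1.0 is 25 mm), then the turn, a rotation vector about the tool's x, y, z in units of 6 degrees (1.0 is 6 degrees), then the finger opening in mm, from 0 to 85.4. In form: [[tx, ty, tz, ax, ay, az, hand], ...]. A call has 1 to 20 rows; each row is the pose to reach, as a shift and turn from the pose commanded when the call began, along the tool's axes at that moment; what a row does not reach only later rows make up. A row lasts 1/12 s, in which the tool goes at most 41.7 mm and 7.16 degrees, less where a joint would pass 70% of its speed; a pose out of reach is approached as far as the arm can. A call with a gripper value outside its range is refused whole. The fingers move at their own pace and stop on an object; the grip force is fixed at half the most. Time passes only in rows, so rows that repeat a pose let the fingers close. It gives the time, the measured TCP pose, the force and the opening at its end, in the units of the state.
- sensors.observe(): the state, without advancing time (a new reading comes with each control period).
- cams.grab_frame(name): name is "scene" or "side" or "wrist"; returns a dict with "frame" (400x640x3 uint8, red, green, blue), "range_z" (400x640 float32, m along the optical axis (not along the pixel's ray), 0 where there is no reading), "vertical_fov" (degrees; the focal length in pixels is half the picture's height over the tangent of half this angle, whatever the lens; pixels are square), "cx", "cy" (the principal point, pixels), "camera_from_world" (4x4, takes a point from world to camera coordinates). Camera axes: x right, y down, z forward; pixel columns grow to the right and rows downward; lengths in m; the calibration is good to about 2 mm. The wrist camera is an equidistant fisheye: a pixel r from the principal point sees the ray r / f radians off the axis. A picture is of the moment at which its call begins.
- hand_in(): hands the job in, once; it reports no verdict.
The state is a dict: "t": time; "joint_pos": joint angles; "dq": joint speeds; "joint_torque": joint torques, N m; "ee_pos": TCP position; "eef_rot": TCP orientation; "wrist_force": force on the tool from outside, world axes, zero at the start; "torque": the same for the moment, N m; "finger_gap": finger opening in m.
Only numpy, scipy, OpenCV 4.12 (cv2) and the standard library are available. Lean on these libraries where they do the work, as an engineer would, in place of code of your own. Each camera call takes 0.05 s, during which the arm holds its last target. There are 200 camera calls.

## Working session

There is one attempt and no reset: what is moved stays moved. The work goes in short steps, Python scripts to look and compute and a tool call to move; the robot and the scene stay as the last step left them, time stands still between calls to the robot, and variables do not carry over. Pictures are saved under pics/ and viewed, about 8 in all and at most 12, crops included, and the job is handed in when it is done.

Besides the shell and the picture viewer there is one more tool, called after "Request:" as name(argument=value, ...) on one line, values as JSON. send_rows: Moves the arm, as the interface text tells. Its arguments: {"type":"object","properties":{"targets":{"type":"array"}},"required":["targets"]}

```bash
mkdir -p pics; cat > h.py <<'E'
import numpy as np, cv2
from workcell import sensors, cams
def grab(n):
    d=cams.grab_frame(n); np.savez('%s.npz'%n,**d); return d
def f(d): return d['frame'].shape[0]/2/np.tan(np.radians(float(d['vertical_fov'])/2))
def pts(d):
    # world points per pixel from range (pinhole)
    z=d['range_z']; v,u=np.mgrid[:z.shape[0],:z.shape[1]]
    c=np.stack([(u-d['cx'])/f(d)*z,(v-d['cy'])/f(d)*z,z,np.ones_like(z)],-1)
    w=c@np.linalg.inv(d['camera_from_world']).T
    w=w[...,:3]; w[z==0]=np.nan; return w
E
python3 - <<'E'
from h import *
print(sensors.observe())
for n in ('scene','side'):
    d=grab(n); cv2.imwrite(f'pics/{n}0.png',d['frame'][...,::-1]); print(n,d['vertical_fov'],np.linalg.inv(d['camera_from_world']).round(3).tolist())
E
```

```text
{'t': 0.0, 'joint_pos': array([-1.27701304e+00,  3.42709707e-01,  1.52506850e+00,  5.35010112e-06,
        1.27535986e+00, -1.45972844e-01]), 'dq': array([-1.33329515e-03,  1.19935757e-03,  6.17442631e-05, -1.41794745e-03,
       -2.04948178e-04, -1.27900060e-04]), 'joint_torque': array([ 2.44320996e-03, -4.33673537e+01, -2.46006078e+01, -1.12289822e-04,
        7.92012666e-03, -2.41628106e-05]), 'ee_pos': array([ 0.22341621, -0.47463404,  0.23061474]), 'eef_rot': array([-0.15368189, -0.69004389, -0.15477194,  0.69012097]), 'wrist_force': array([ 1.25378944,  0.01551861, -1.05779346]), 'torque': array([ 0.0095688 ,  0.00577074, -0.01990764]), 'finger_gap': 0.08541302503818905}
scene 42.99918164553064 [[-0.492, -0.662, 0.565, -0.048], [-0.87, 0.364, -0.332, 0.43], [0.014, -0.655, -0.755, 0.895], [0.0, 0.0, 0.0, 1.0]]
side 46.503576820075324 [[1.0, -0.02, 0.001, 0.546], [-0.008, -0.373, 0.928, -0.918], [-0.018, -0.928, -0.373, 0.517], [0.0, 0.0, 0.0, 1.0]]
```

View pics/scene0.png

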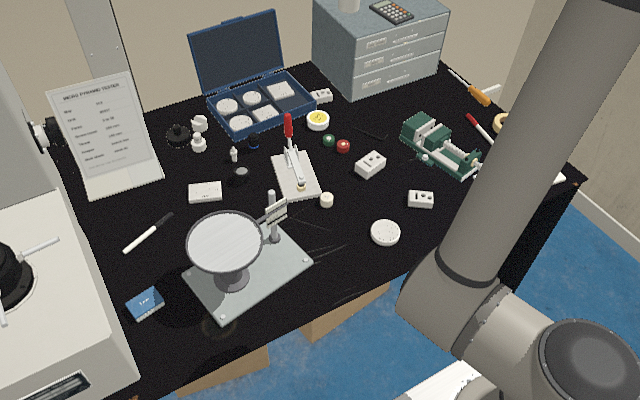

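View pics/side0.png

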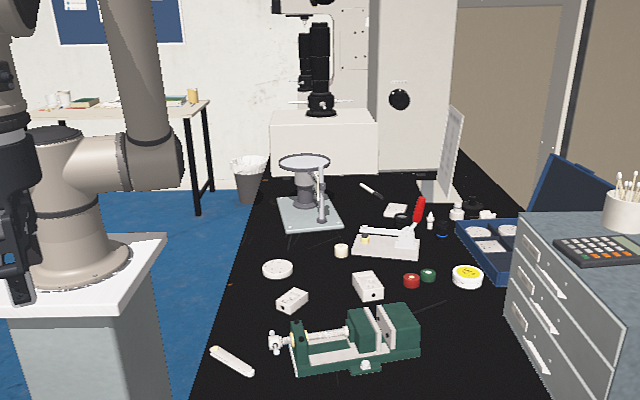

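Scene view: pan at (224,240), column and plate at (273,213), and jaw blocks with holes at (370,165), which looks large, and (420,199), which looks small. The side view shows the blocks at (368,286) and (292,300), and the pan at (304,162). The vise and other clutter are nearby.

```bash
python3 - <<'E'
from h import *
d=dict(np.load('scene.npz')); w=pts(d); g=d['frame'].astype(int)
for (u,v) in ((370,163),(420,198)):
    box=np.zeros(g.shape[:2],bool); box[v-22:v+24,u-26:u+26]=1
    m=box&(w[...,2]>0.008)&(w[...,2]<0.04)&(g.min(-1)>70)
    n,l,s,_=cv2.connectedComponentsWithStats(m.astype(np.uint8)); k=1+s[1:,4].argmax()
    p=w[l==k]; zt=np.percentile(p[:,2],90); t=p[p[:,2]>zt-.005]
    print(s[k],'ztop',zt,cv2.minAreaRect((t[:,:2]*1000).astype(np.float32)))
# pan
box=np.zeros(g.shape[:2],bool); box[200:285,175:275]=1
m=box&(w[...,2]>.125)&(w[...,2]<.15); 
n,l,s,_=cv2.connectedComponentsWithStats(m.astype(np.uint8)); k=1+s[1:,4].argmax()
p=w[l==k]; print('pan',s[k],np.median(p[:,2]),cv2.minEnclosingCircle((p[:,:2]*1000).astype(np.float32)),cv2.minAreaRect((p[:,:2]*1000).astype(np.float32)))
# surrounding heights
for n_,(u,v) in dict(col=(273,232),plate=(280,208),colTop=(272,193)).items(): print(n_,w[v-1:v+2,u-1:u+2].reshape(-1,3)[4],g[v,u])
# obstacles z>0.03 list in xy grid around path
c=cv2.resize(d['frame'][175:250,235:310][...,::-1],None,fx=8,fy=8,interpolation=cv2.INTER_CUBIC); cv2.imwrite('pics/plate.png',c)
E
```

```text
[355 150  31  27 499] ztop 0.028483476890033322 ((632.4525756835938, -135.73269653320312), (45.45241928100586, 70.99462890625), 13.906315803527832)
[408 190  26  17 353] ztop 0.022457220947643176 ((486.404541015625, -177.73985290527344), (55.16754150390625, 37.94267654418945), 52.753929138183594)
pan [ 185  200   90   75 4146] 0.13619293006371475 ((509.40191650390625, 260.5262451171875), 98.34976196289062) ((516.4569702148438, 274.9200439453125), (141.669189453125, 180.6613311767578), 48.512306213378906)
col [0.5411106  0.17277802 0.04514935] [136 137 135]
plate [0.52471978 0.16169445 0.1344276 ] [122 120 116]
colTop [0.541841   0.16896871 0.1654639 ] [228 227 224]
```

View pics/plate.png

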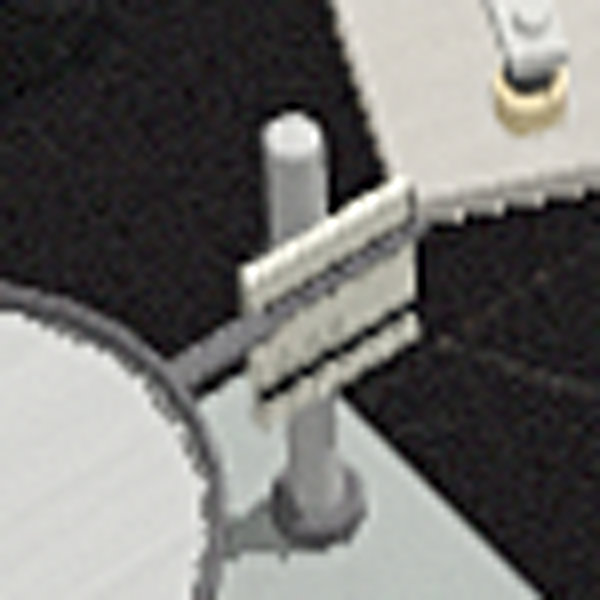

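The crop shows the pointer, from (170,380) to (410,230), crossing the plate near its upper line. The lower line runs from (262,395) to (418,318). Next I'll get heights from depth, and cross-check with rays onto the plate plane.

```bash
python3 - <<'E'
from h import *
d=dict(np.load('scene.npz')); w=pts(d); g=d['frame'].astype(int)
sub=np.zeros(g.shape[:2],bool); sub[196:230,264:290]=1
T=np.linalg.inv(d['camera_from_world']); F=f(d)
# pan floor circle: bright pixels z ~ .136
m=np.zeros(g.shape[:2],bool); m[200:285,175:275]=1
m&=(w[...,2]>.125)&(w[...,2]<.15)
m=cv2.morphologyEx(m.astype(np.uint8),cv2.MORPH_OPEN,np.ones((9,9)))
n,l,s,_=cv2.connectedComponentsWithStats(m); k=1+s[1:,4].argmax(); p=w[l==k]
C,r=cv2.minEnclosingCircle((p[:,:2]*1000).astype(np.float32)); C=np.array(C)/1000; print('pan',C,r,np.median(p[:,2]))
col=w[190:206,268:275].reshape(-1,3); col=col[(col[:,2]>.13)&(col[:,2]<.17)]; cc=np.nanmean(col[:,:2],0)
print('col',cc,'dist',np.linalg.norm(cc-C),'expect .127')
a=np.arctan2(*(cc-C)[::-1])-np.arctan2(-.125,.022); print('pan yaw deg',np.degrees(a)%360)
R=np.array([[np.cos(a),-np.sin(a)],[np.sin(a),np.cos(a)]])
# plate points in pan frame
q=w[sub]; gg=g[sub]; qx=(q[:,:2]-C)@R; 
ok=(abs(qx[:,0])<.025)&(qx[:,1]<-.09)&(qx[:,1]>-.17)&(q[:,2]>.06)&(gg.min(1)>150)
print('white plate pan-frame x med',np.median(qx[ok,0]),'y',np.percentile(qx[ok,1],[1,99]),'z',np.percentile(q[ok,2],[1,99]))
xp=np.median(qx[ok,0])
def cast(u,v):
    D=T[:3,:3]@[(u-d['cx'])/F,(v-d['cy'])/F,1]; o=T[:3,3]; n=np.r_[R[:,0],0]
    t=(n@np.r_[C,0]+xp-n@o)/(n@D); P=o+t*D; return np.r_[R.T@(P[:2]-C),P[2]].round(4)
for nm,(x,y) in dict(topL=(245,270),topR=(412,182),upL=(250,308),lowL=(264,394),lowM=(340,356),lowR=(416,322),botL=(260,424),botR=(420,335),ptrtip=(410,232)).items(): print(nm,cast(235+x/8-.5,175+y/8-.5))
E
```

```text
pan [0.50239502 0.28729791] 72.38162231445312 0.13614124039969755
col [0.54248659 0.17070256] dist 0.12329562037052065 expect .127
pan yaw deg 8.993818058067127
white plate pan-frame x med 0.011465977769639684 y [-0.1491304  -0.09970376] z [0.08337538 0.14969826]
topL [ 0.0115 -0.0994  0.1459]
topR [ 0.0115 -0.1491  0.1429]
upL [ 0.0115 -0.0999  0.1311]
lowL [ 0.0115 -0.1019  0.0957]
lowM [ 0.0115 -0.1251  0.093 ]
lowR [ 0.0115 -0.1488  0.0886]
botL [ 0.0115 -0.1     0.085 ]
botR [ 0.0115 -0.1499  0.0824]
ptrtip [ 0.0115 -0.1479  0.1247]
```

Plate: the lower line is at z≈0.093 and the plate spans 0.083–0.146. That puts the index middle at about 0.107–0.113, 22–28 mm below the pointer, so the small block is the candidate. I'll recheck with the wrist camera on the way.

```bash
cat >> h.py <<'E'
from scipy.spatial.transform import Rotation as Ro
def pose():
    s=sensors.observe(); q=s['eef_rot']; return s,np.array(s['ee_pos']),Ro.from_quat([q[1],q[2],q[3],q[0]])
def go(x,y,z,jaw):
    """row numbers to reach TCP xyz, tool down, jaw (tool y) along angle jaw deg (mod 180, nearest)"""
    s,p,R=pose(); M=R.as_matrix(); best=None
    for k in (0,180):
        a=np.radians(jaw+k); ty=np.array([np.cos(a),np.sin(a),0]); tx=np.array([0,0,-1.]); 
        rv=(R.inv()*Ro.from_matrix(np.c_[tx,ty,np.cross(tx,ty)])).as_rotvec()
        if best is None or np.linalg.norm(rv)<np.linalg.norm(best): best=rv
    print('shift',((M.T@(np.array([x,y,z])-p))/.025).round(3),'turn',(np.degrees(best)/6).round(3),'q6',s['joint_pos'][5].round(2))
def wpts(d):
    z=d['range_z']; v,u=np.mgrid[:z.shape[0],:z.shape[1]]; a=u-d['cx']; b=v-d['cy']; r=np.hypot(a,b)+1e-9; k=np.tan(np.minimum(r/f(d),1.5))/r
    c=np.stack([a*k*z,b*k*z,z,np.ones_like(z)],-1); w=(c@np.linalg.inv(d['camera_from_world']).T)[...,:3]; w[z==0]=np.nan; return w
E
python3 - <<'E'
from h import *
print(pose()[2].as_matrix().round(3))
go(.486,-.178,.15,-37.2)
d=dict(np.load('scene.npz')); w=pts(d).reshape(-1,3)
# tall things along route
for x in np.arange(.3,.8,.1):
    print(round(x,1),[round(float(np.nanmax(np.r_[0,w[(abs(w[:,0]-x)<.05)&(abs(w[:,1]-y)<.05)&(w[:,2]<.6),2]])),2) for y in np.arange(-.3,.55,.1)])
E
```

```text
[[-0.     0.426 -0.905]
 [ 0.001 -0.905 -0.426]
 [-1.    -0.001 -0.   ]]
shift [  3.24   -6.262 -14.555] turn [-4.601 -0.005  0.013] q6 -0.15
0.3 [0.0, 0.0, 0.6, 0.6, 0.01, 0.01, 0.01, 0.01, 0.0]
0.4 [0.01, 0.01, 0.02, 0.02, 0.01, 0.14, 0.14, 0.01, 0.19]
0.5 [0.07, 0.03, 0.02, 0.02, 0.14, 0.17, 0.15, 0.14, 0.19]
0.6 [0.07, 0.03, 0.03, 0.06, 0.06, 0.17, 0.14, 0.02, 0.24]
0.7 [0.07, 0.03, 0.03, 0.11, 0.06, 0.04, 0.02, 0.02, 0.42]
```

Request:
send_rows(targets=[[2.4,-6.26,-14.55,-4.6,0,0,85],[2.4,-6.26,-14.55,-4.6,0,0,85],[2.4,-6.26,-14.55,-4.6,0,0,85],[2.4,-6.26,-14.55,-4.6,0,0,85],[2.4,-6.26,-14.55,-4.6,0,0,85],[2.4,-6.26,-14.55,-4.6,0,0,85],[2.4,-6.26,-14.55,-4.6,0,0,85],[2.4,-6.26,-14.55,-4.6,0,0,85],[2.4,-6.26,-14.55,-4.6,0,0,85],[2.4,-6.26,-14.55,-4.6,0,0,85],[2.4,-6.26,-14.55,-4.6,0,0,85],[2.4,-6.26,-14.55,-4.6,0,0,85],[2.4,-6.26,-14.55,-4.6,0,0,85],[2.4,-6.26,-14.55,-4.6,0,0,85]])

```text
t: 1.27
ee_pos: [0.4855, -0.1795, 0.1714]
eef_rot: [-0.314, -0.633, -0.314, 0.634]
wrist_force: [-0.6, -0.6, 0.2]
finger_gap: 0.0851
```

```bash
python3 - <<'E'
from h import *
d=grab('wrist'); cv2.imwrite('pics/w1.png',d['frame'][...,::-1])
s,p,R=pose(); print(s['t'],p,d['vertical_fov'],d['cx'],d['cy'])
w=wpts(d); g=d['frame'].astype(int)
m=(np.hypot(w[...,0]-.486,w[...,1]+.178)<.05)&(w[...,2]>.014)&(w[...,2]<.03)
n,l,st,_=cv2.connectedComponentsWithStats(m.astype(np.uint8)); k=1+st[1:,4].argmax(); t=w[l==k]
print(st[k],np.median(t[:,2]),cv2.minAreaRect((t[:,:2]*1000).astype(np.float32)))
r=cv2.minAreaRect((t[:,:2]*1000).astype(np.float32))
ang=r[2] if r[1][0]<r[1][1] else r[2]+90
go(r[0][0]/1000,r[0][1]/1000,.001,ang)
E
```

```text
1.3167 [ 0.48545332 -0.17964389  0.171494  ] 65.70646984690485 322.0569362558836 201.55089087643753
[ 304  152   36   56 1877] 0.020616752378909642 ((488.893310546875, -175.41001892089844), (55.61274337768555, 34.55126190185547), 53.57034683227539)
shift [ 6.82e+00  5.00e-03 -2.20e-01] turn [-0.145  0.002 -0.003] q6 0.15
```

View pics/w1.png

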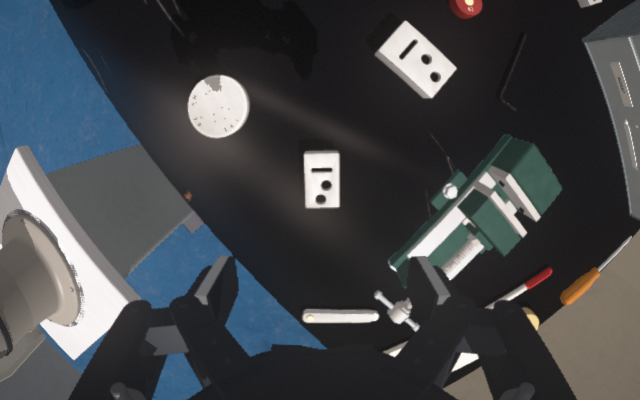

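Wrist view: small block at (322,180), measured 55.6×34.6 mm. Large block at (415,60). The vise at u≥390 is clear of the fingers. Next: descend and grip.

Request:
send_rows(targets=[[1,0,-0.22,-0.14,0,0,62],[2.5,0,-0.22,-0.14,0,0,62],[4,0,-0.22,-0.14,0,0,62],[5.2,0,-0.22,-0.14,0,0,62],[6,0,-0.22,-0.14,0,0,62],[6.4,0,-0.22,-0.14,0,0,62],[6.7,0,-0.22,-0.14,0,0,62],[6.8,0,-0.22,-0.14,0,0,62],[6.8,0,-0.22,-0.14,0,0,62],[6.8,0,-0.22,-0.14,0,0,20],[6.8,0,-0.22,-0.14,0,0,20],[6.8,0,-0.22,-0.14,0,0,20],[6.8,0,-0.22,-0.14,0,0,20],[6.8,0,-0.22,-0.14,0,0,20],[6.8,0,-0.22,-0.14,0,0,20],[6.8,0,-0.22,-0.14,0,0,20]])

```text
t: 2.65
ee_pos: [0.49, -0.1745, 0.0027]
eef_rot: [0.32, 0.631, 0.318, -0.631]
wrist_force: [-1.6, -0.3, 5.5]
finger_gap: 0.0328
```

Request:
send_rows(targets=[[-1,0,0,0,0,0,20],[-2.5,0,0,0,0,0,20],[-4,0,0,0,0,0,20],[-5.5,0,0,0,0,0,20],[-7,0,0,0,0,0,20],[-8.5,0,0,0,0,0,20],[-9.5,0,0,0,0,0,20],[-9.5,0,0,0,0,0,20],[-9.5,0,0,0,0,0,20]])

```text
t: 3.4
ee_pos: [0.4896, -0.1742, 0.2401]
eef_rot: [0.32, 0.632, 0.318, -0.63]
wrist_force: [-0.4, 0.5, -2.5]
finger_gap: 0.0327
```

```bash
python3 - <<'E'
from h import *
s,p,R=pose(); print(s['t'],p,s['wrist_force'],s['finger_gap'],R.as_matrix()[:,1])
for j in (-36,9,54,99): print(j,end=' '); go(.502,.287,.23,j)
d=dict(np.load('wrist.npz')); print((R.as_matrix().T@ (np.linalg.inv(d['camera_from_world'])[:3,3]-[.4855,-.1796,.1715])).round(3))
E
```

```text
3.4 [ 0.4896376  -0.17424849  0.24013453] [-0.43327795  0.52465376 -2.52725597] 0.032747500104609896 [ 0.80540153 -0.59272015  0.00334656]
-36 shift [  0.376 -10.539 -15.153] turn [-0.058 -0.004 -0.032] q6 0.15
9 shift [  0.376 -10.539 -15.153] turn [-7.558  0.009 -0.032] q6 0.15
54 shift [  0.376 -10.539 -15.153] turn [14.942 -0.028 -0.022] q6 0.15
99 shift [  0.376 -10.539 -15.153] turn [ 7.442 -0.016 -0.029] q6 0.15
[-0.143  0.002 -0.078]
```

Request:
send_rows(targets=[[0.37,-1,-1.5,0,0,0,20],[0.37,-2,-2.9,0,0,0,20],[0.37,-3,-4.3,0,0,0,20],[0.37,-4,-5.75,0,0,0,20],[0.37,-5,-7.2,0,0,0,20],[0.37,-6,-8.6,0,0,0,20],[0.37,-7,-10.1,0,0,0,20],[0.37,-8,-11.5,0,0,0,20],[0.37,-9,-12.9,0,0,0,20],[0.37,-9.8,-14.1,0,0,0,20],[0.37,-10.3,-14.8,0,0,0,20],[0.37,-10.54,-15.15,0,0,0,20],[0.37,-10.54,-15.15,0,0,0,20],[0.37,-10.54,-15.15,0,0,0,20],[0.37,-10.54,-15.15,0,0,0,20]])

```text
t: 4.65
ee_pos: [0.5013, 0.2857, 0.2282]
eef_rot: [-0.319, -0.63, -0.319, 0.632]
wrist_force: [-0.2, 0.4, -1.4]
finger_gap: 0.0323
```

```bash
python3 - <<'E'
from h import *
s,p,R=pose(); print(s['t'],p,s['wrist_force'])
d=grab('wrist'); w=wpts(d); cv2.imwrite('pics/w2.png',d['frame'][...,::-1])
g=(.502,.287)
m=(np.hypot(w[...,0]-g[0],w[...,1]-g[1])<.1)&(w[...,2]>.128)&(w[...,2]<.15)
m=cv2.morphologyEx(m.astype(np.uint8),cv2.MORPH_OPEN,np.ones((9,9)))
n,l,st,_=cv2.connectedComponentsWithStats(m); k=1+st[1:,4].argmax(); t=w[l==k]
print(st[k],np.median(t[:,2]))
cn=max(cv2.findContours((l==k).astype(np.uint8),0,1)[0],key=len)[:,0]
P=w[cn[:,1],cn[:,0]]; P=P[P[:,1]>.25]  # not used for fit if occluded
print(cv2.minEnclosingCircle((t[:,:2]*1000).astype(np.float32)))
E
```

```text
4.65 [0.50131301 0.28565854 0.2282468 ] [-0.23584805  0.38874237 -1.41944455]
[  234   109   176   146 17759] 0.13590645358613934
((504.0172424316406, 288.0274658203125), 72.74724578857422)
```

View pics/w2.png

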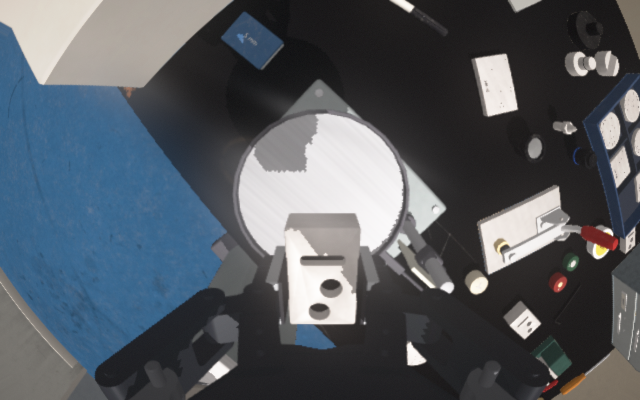

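Wrist view: the block is held between the fingers at (322,268), over the pan. The pan centre is (0.504,0.288), which agrees with the scene camera, and the column and plate at (425,255) are clear of the fingers. Next: lower it onto the pan and down to the expected 20 mm sink before releasing.

Request:
send_rows(targets=[[1,0,-0.1,0,0,0,20],[2,0,-0.1,0,0,0,20],[2.8,0,-0.1,0,0,0,20],[3.3,0,-0.1,0,0,0,20],[3.5,0,-0.1,0,0,0,20],[3.65,0,-0.1,0,0,0,20],[3.8,0,-0.1,0,0,0,20],[3.95,0,-0.1,0,0,0,20],[4.1,0,-0.1,0,0,0,20],[4.2,0,-0.1,0,0,0,20],[4.3,0,-0.1,0,0,0,20],[4.35,0,-0.1,0,0,0,20],[4.35,0,-0.1,0,0,0,20],[4.35,0,-0.1,0,0,0,20],[4.35,0,-0.1,0,0,0,20],[4.35,0,-0.1,0,0,0,20]])

```text
t: 6.03
ee_pos: [0.5034, 0.2892, 0.121]
eef_rot: [0.319, 0.631, 0.319, -0.631]
wrist_force: [-0.5, -0.8, -0.5]
finger_gap: 0.0325
```

```bash
python3 - <<'E'
from h import *
d=grab('scene'); print(pose()[:2])
cv2.imwrite('pics/s2.png',np.hstack([cv2.resize(d['frame'][165:265,170:310][...,::-1],None,fx=5.5,fy=5.5,interpolation=cv2.INTER_CUBIC)]))
E
```

```text
({'t': 6.0833, 'joint_pos': array([ 3.89452815e-01,  5.46561155e-01,  1.51808963e+00, -3.64978308e-05,
        1.07631898e+00,  1.02404165e+00]), 'dq': array([-0.00015473,  0.00045217,  0.00038629,  0.00074688,  0.00027004,
       -0.00056508]), 'joint_torque': array([ 5.52310869e-01, -5.10742629e+01, -2.14898926e+01,  2.61945454e-01,
        3.60832103e-01,  1.15832934e-02]), 'ee_pos': array([0.50339568, 0.28917461, 0.12097222]), 'eef_rot': array([ 0.319077  ,  0.63125596,  0.31901974, -0.63081866]), 'wrist_force': array([ 1.80414594, -0.54420496, -0.80671016]), 'torque': array([-0.11594945, -0.23571434,  0.00288708]), 'finger_gap': 0.03289985808013431}, array([0.50339568, 0.28917461, 0.12097222]))
```

View pics/s2.png

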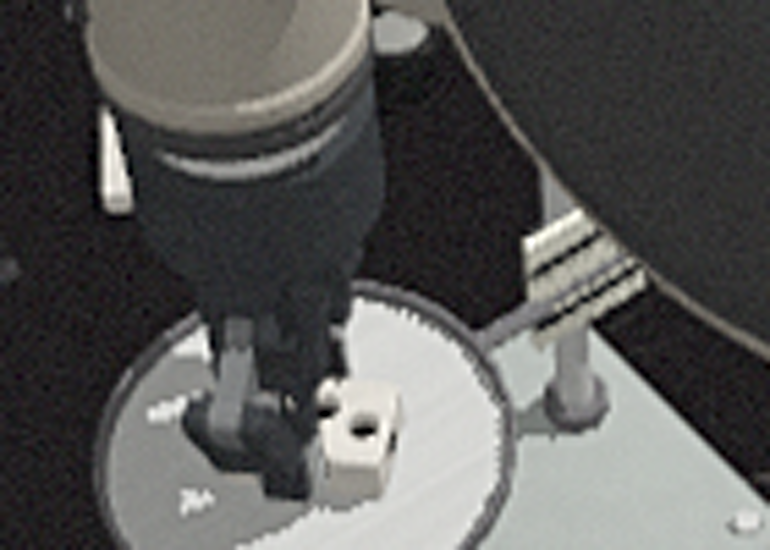

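The scene crop now shows both index lines on the plate, upper at (530,270) and lower at (540,330), with the pointer between them. The block sits in the pan. Next: release, then retract.

Request:
send_rows(targets=[[0,0,0,0,0,0,36],[0,0,0,0,0,0,40],[0,0,0,0,0,0,50],[0,0,0,0,0,0,60],[0,0,0,0,0,0,60],[0,0,0,0,0,0,60],[-0.5,0,0,0,0,0,60],[-1.5,0,0,0,0,0,60],[-2.5,0,0,0,0,0,60],[-4,0,0,0,0,0,60],[-5,0,0,0,0,0,60],[-6,0,0,0,0,0,60],[-6,0,0,0,0,0,60]])

```text
t: 7.17
ee_pos: [0.5051, 0.2899, 0.2766]
eef_rot: [0.319, 0.635, 0.319, -0.628]
wrist_force: [1.0, 0.7, 0.6]
finger_gap: 0.0602
```

Request:
send_rows(targets=[[0,1,1.5,0,0,0,60],[0,2,2.9,0,0,0,60],[0,3,4.3,0,0,0,60],[0,4,5.75,0,0,0,60],[0,5,7.2,0,0,0,60],[0,6,8.6,0,0,0,60],[0,7,10,0,0,0,60],[0,8,11.5,0,0,0,60],[0,9,13,0,0,0,60],[0,9,13,0,0,0,60],[0,9,13,0,0,0,60],[0,9,13,0,0,0,60],[0,9,13,0,0,0,60],[0,9,13,0,0,0,60],[0,9,13,0,0,0,60]])

```text
t: 8.42
ee_pos: [0.4918, -0.1048, 0.2708]
eef_rot: [0.32, 0.631, 0.32, -0.631]
wrist_force: [-0.9, 0.9, 0.2]
finger_gap: 0.0604
```

```bash
python3 - <<'E'
from h import *
d=grab('scene'); s,p,R=pose(); print(s['t'],p,s['wrist_force'],s['finger_gap'])
cv2.imwrite('pics/s3.png',cv2.resize(d['frame'][165:265,170:310][...,::-1],None,fx=5.5,fy=5.5,interpolation=cv2.INTER_CUBIC))
w=pts(d); C=np.array([.503,.288]); D=np.hypot(w[...,0]-C[0],w[...,1]-C[1])
z=w[...,2]; fl=z[(D<.06)&(z>.07)&(z<.125)]; print('floor z',np.median(fl))
b=w[(D<.06)&(z>np.median(fl)+.015)&(z<.15)]; print('block',len(b),b.mean(0),np.percentile(b[:,2],[5,50,95]),cv2.minAreaRect((b[:,:2]*1000).astype(np.float32)))
E
```

```text
8.4667 [ 0.49182618 -0.10481539  0.27081621] [-0.97924717  0.30685499 -0.50913882] 0.06017512124292555
floor z 0.11611654204749244
block 459 [0.50003922 0.28559076 0.13559022] [0.13255119 0.13576285 0.13808939] ((501.3631896972656, 285.00604248046875), (55.61212921142578, 36.913394927978516), 54.693084716796875)
```

View pics/s3.png

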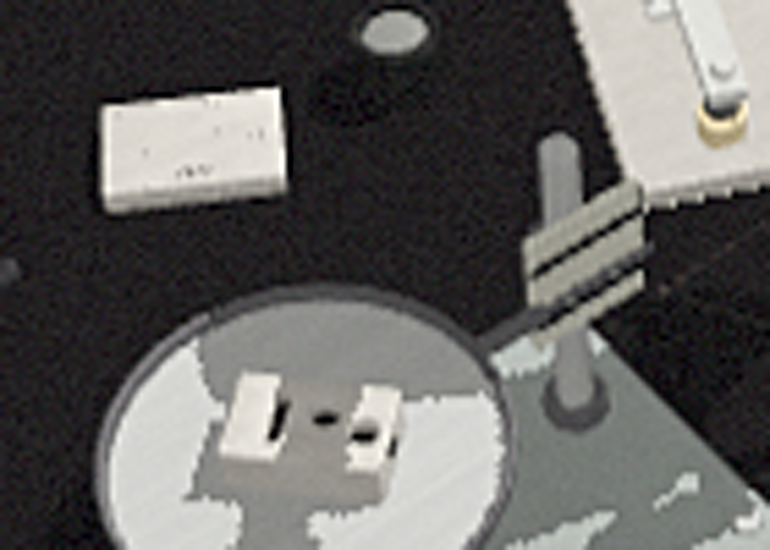

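The block lies flat and centred in the pan. The pointer appears just above the lower line, but it sits in front of the plate, so parallax shifts it. I'll turn the lines into heights.

```bash
python3 - <<'E'
from h import *
d=dict(np.load('scene.npz')); T=np.linalg.inv(d['camera_from_world']); F=f(d)
C=np.array([.503,.288]); a=np.radians(9); n=np.array([np.cos(a),np.sin(a),0]); t2=np.array([-np.sin(a),np.cos(a)])
def cast(x,y,xp):
    u=170+(x+.5)/5.5-.5; v=165+(y+.5)/5.5-.5
    D=T[:3,:3]@[(u-d['cx'])/F,(v-d['cy'])/F,1]; o=T[:3,3]; P=o+(n@np.r_[C,0]+xp-n@o)/(n@D)*D
    return np.round([t2@(P[:2]-C),P[2]],4)
w=pts(d); q=w[200:228,264:289].reshape(-1,3); qx=(q[:,:2]-C)@n[:2]; qy=(q[:,:2]-C)@t2
ok=(abs(qx)<.03)&(qy<-.1)&(qy>-.15)&(q[:,2]>.08)&(q[:,2]<.15); print('plane x',np.percentile(qx[ok],[10,25,50,75,90]))
for xp in (.009,.0115): print(xp,'upper',cast(535,274,xp),cast(635,212,xp),'top',cast(527,240,xp),cast(640,180,xp),'bot',cast(545,342,xp),cast(640,286,xp))
print('ptr at x=0',cast(515,322,0),cast(645,252,0))
E
python3 - <<'E'
import numpy as np,cv2
d=np.load('scene.npz'); g=d['frame'].astype(int).min(-1)
for u in (268,270,272,275,278,281,284): print(u,list(zip(range(196,230),g[196:230,u].tolist())))
E
```

```text
plane x [0.00536266 0.00923598 0.01032647 0.01129648 0.01264057]
0.009 upper [-0.1017  0.1276] [-0.1456  0.1296] top [-0.0996  0.1479] [-0.1483  0.1452] bot [-0.1036  0.0868] [-0.1467  0.0864]
0.0115 upper [-0.1032  0.124 ] [-0.1474  0.126 ] top [-0.1011  0.1444] [-0.1501  0.1417] bot [-0.1052  0.083 ] [-0.1484  0.0826]
ptr at x=0 [-0.0864  0.1213] [-0.1431  0.1175]
268 [(196, 95), (197, 88), (198, 86), (199, 86), (200, 76), (201, 65), (202, 63), (203, 59), (204, 54), (205, 70), (206, 91), (207, 142), (208, 160), (209, 146), (210, 143), (211, 146), (212, 112), (213, 39), (214, 30), (215, 129), (216, 147), (217, 142), (218, 145), (219, 133), (220, 98), (221, 70), (222, 74), (223, 63), (224, 26), (225, 127), (226, 148), (227, 137), (228, 140), (229, 183)]
270 [(196, 136), (197, 138), (198, 136), (199, 137), (200, 137), (201, 136), (202, 137), (203, 135), (204, 133), (205, 134), (206, 148), (207, 152), (208, 140), (209, 146), (210, 148), (211, 112), (212, 40), (213, 76), (214, 138), (215, 147), (216, 144), (217, 145), (218, 144), (219, 128), (220, 92), (221, 56), (222, 25), (223, 18), (
[... 1368 characters left out ...]
03, 148), (204, 116), (205, 41), (206, 6), (207, 134), (208, 151), (209, 147), (210, 143), (211, 146), (212, 127), (213, 91), (214, 108), (215, 74), (216, 5), (217, 135), (218, 159), (219, 156), (220, 102), (221, 14), (222, 16), (223, 40), (224, 37), (225, 34), (226, 15), (227, 18), (228, 48), (229, 104)]
284 [(196, 211), (197, 178), (198, 161), (199, 153), (200, 142), (201, 151), (202, 156), (203, 93), (204, 0), (205, 135), (206, 156), (207, 152), (208, 147), (209, 148), (210, 127), (211, 85), (212, 76), (213, 50), (214, 16), (215, 106), (216, 144), (217, 153), (218, 104), (219, 33), (220, 11), (221, 28), (222, 27), (223, 18), (224, 32), (225, 36), (226, 28), (227, 9), (228, 33), (229, 26)]
```

```bash
python3 -c "
from workcell import hand_in
print(hand_in())"
```

```text
the job is handed in; nothing more can be done
None
```

I set the small jaw block flat in the pan, let go, pulled the arm clear and handed the job in. The large block was never touched and stood flat on the table when I last saw it. Hand-in came at about 8.5 s of the 43 s allowed; it gives no verdict.

**Last checks, after release and with the arm clear:**
- **Pan:** the floor reads 0.116 m, against 0.136 m when empty, so it sank 20 mm as expected for the small block.
- **Index:** I put the middle of the lines at about 0.112 m. The pointer rests roughly 3–4 mm above that, within the 13 mm limit. The large block would have left it about 17 mm below the middle.
- **Block:** it lies flat, about 4 mm from the pan centre.

**Weaker points:** my early estimates of the index middle ranged from 0.107 to 0.113 m, because the pointer hid the upper line until the pan sank. By eye the pointer seems to touch the lower line in the scene picture. That is parallax, as it stands about 11 mm in front of the plate. I judged rest from a single picture about 2 s after release, so I did not measure the pan's speed.

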